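Close the articulator and hold the bite shut

TASK

Check the bite on the small brass articulator that stands open on the table: with the fingertips alone, gently swing its upper arm over and down, never letting it slam, until the upper cast is fully down on the lower one. Then press down lightly on the top of the brass top plate, as with one finger, to keep the bite shut; the program finishes while still pressing there. Do not grasp, lift, tip or shove the articulator, and leave the other things on the table where they are.

Things in the scene. Friction and masses are not known exactly. Their poses are not given: they have to be found in the camera images.
- articulator_arm (a joint): opening angle of the upper arm, rad: 0 = shut (plate level, upper cast down on the lower), more = swung up, stop at 1.40; starts at 0.95 to 1.35. Stiff, damped hinge (friction about 0.05 N m; arm 0.15 kg): the arm stays where left above about 0.75 rad and sinks slowly shut below that; 1 to 3 N on the plate moves it.
- articulator: small brass hinge articulator with two yellow plaster casts, loose on the table, 0.42 kg, 78 x 60 x 57 mm when shut. Origin: centre of the underside, z up; the base plate reaches x -39 to +36 mm and y -25 to +25 mm. Its own -x end carries the two brass posts with the hinge pin across them (along y); its +x end is where the casts' front teeth meet. It slides on the table or tips if pushed hard.
- hinge (a point): point on the hinge axis of the articulator, at its middle: 34 mm from the body's origin towards its own -x, 48 mm above the underside. The axis runs along the articulator's own y. Axes as the body's.
- plate_mid (a point): middle of the outer face of the brass top plate (on top when shut; then 57 mm above the table); turns with the arm. 45 mm from the hinge axis along the plate, 9 mm out from it. Own x: along the plate away from the hinge; own z: out of the outer face. Plate 68 mm long (5 to 73 mm from the axis), 44 mm wide (y), 4 mm thick, flat.
- spirit_lamp: spirit lamp with a round blue-grey glass, 64 mm across, 70 mm high; loose bystander. Origin: centre of its underside.
- jar_wax: wax jar with a dark red lid, 44 mm across, 50 mm high; loose bystander. Origin: centre of its underside.
- mixing_bowl: dark green rubber plaster mixing bowl, 116 mm across, 66 mm high; loose bystander. Origin: centre of its underside.
- grey_cast: blue-grey plaster dental cast, 56 x 68 x 26 mm; loose bystander. Origin: centre of its underside.
- orange_cast: orange-tan plaster dental cast, 57 x 70 x 26 mm; loose bystander. Origin: centre of its underside.
- masking_tape: roll of tan masking tape lying flat, 96 mm across, 25 mm high; loose bystander. Origin: centre of its underside.
- pliers: pliers with blue handles lying flat, 165 x 47 x 12 mm; loose bystander. Origin: centre of its underside.

How it is judged:
By the outcome, as a careful person would: the job done as asked, in the order asked, and still so for the second after the job is handed in, while the arm keeps its last pose, push and grip.
It also fails if it takes over 35 s, if anything falls off the work surface, if the arm or the gripper's body presses on something with over 40 N, if the wrist force passes 120 N, or if a joint passes its speed limit or range.

ROBOT

A 6-joint arm with a two-finger parallel gripper is mounted at the origin on a cart in front of the work surface, level with it; the furniture and walls round the work are solid. World frame = base frame: x ahead of the robot, y to its left, z up, the work surface at z = 0. Lengths are in m, angles in rad, forces in N, time in s.
With the tool pointing down it reaches from about 0.375 to 0.975 m from the base axis. Payload 3.8 kg.
Tool frame: the origin (TCP) lies where the fingers leave the gripper's body, on its centre line; the fingertips stand 73 mm ahead of it and the grasp point (between the pads) lies 54 mm ahead of it; z points along the fingers, y is the line along which they close (so a half turn about z gives the same grasp; the last joint's range is limited). The gripper opens to 85 mm and grips with 20 to 120 N. Pads are 22 mm wide; open, the fingers measure 114 mm over their backs; the gripper's body (76 mm by 85 mm) begins 54 mm behind the grasp point. The pads swing forward as they close: fully open they stand 13 mm farther back than shut.
Start: joints at [-1.289, 0.264, 1.604, -0, 1.274, -0.037], TCP at [0.212, -0.641, 0.304] pointing down, gripper open.
Joint ranges: [-2.63, 2.63], [-0.94, 2.18], [0.31, 2.57], [-1.31, 4.45], [0, 2.66], [-2.55, 2.55]. Speed limits (rad/s): [2.57, 2.57, 3.14, 3.14, 3.14, 3.14].

INTERFACE

Orientations are given as a rotation vector (axis times angle).
In Python, from workcell import read_state, viewer, bot gives the robot as it stands.
- The arm moves only by the tool jog_arm, never from a script. Its argument "increments" is a list that holds one entry, the list of rows, each a list of 7 numbers: the shift along the tool's x, y, z in units of 30 mm (1.0 is 30 mm), then the turn, a rotation vector about the tool's x, y, z in units of 6 degrees (1.0 is 6 degrees), then the opening, from -1 (shut) to 1 (fully open). A call has exactly 5 rows; each row shifts and turns the commanded pose from where the row before left it, along the tool's axes as they then stand; what a row does not reach is not made up. A row lasts 1/12 s, in which the tool goes at most 41.7 mm and 7.16 degrees, less where a joint would pass 70% of its speed; a pose out of reach is approached as far as the arm can. A call is refused whole if a number of a shift passes 1 or a number of a turn 1, either way. A call with a gripper value outside its range is refused whole. The fingers move at their own pace and stop on an object; "force" is the grip in N (left out, the last holds). Time passes only in rows, so rows that do not move let the fingers close, or fill a call up. It gives the time, the measured TCP pose, the force, the opening and the grip force at its end, in the units of the state.
- read_state(): the state, without advancing time (a new reading comes with each control period).
- viewer.read_camera(name): name is "side" or "top" or "wrist"; returns (picture, depth): 420x560x3 uint8, blue, green, red; 420x560 float32, m along the optical axis (not along the pixel's ray), 0 where there is no reading.
- viewer.camera_params(name): a dict with "fx", "fy", "cx", "cy" (pixels), "R" (3x3) and "t" (3): a world point X has camera coordinates R X + t; the wrist camera has in their place "hand_eye" (4x4, takes a point from camera to tool coordinates, whose origin is the TCP and whose axes are the flange's). Camera axes: x right, y down, z forward; pixel columns grow to the right and rows downward; lengths in m; the calibration is good to about 2 mm. A picture is of the moment at which its call begins: read the wrist's pose just before it. camera_params takes no time and is no camera call.
- bot.finish_job(): hands the job in; it is judged then, once.
The state is a dict: "time": time; "q": joint angles; "joint_vel": joint speeds; "joint_torque": joint torques, N m; "tool_pos": TCP position; "tcp_rot": TCP orientation; "wrist_force": force on the tool from outside, world axes, zero at the start; "torque": the same for the moment, N m; "width": opening from 0.0 (shut) to 1.0 (fully open); "grip_force": force on a finger pad.
Only numpy, scipy, OpenCV 4.12 (cv2) and the standard library are available. Lean on these libraries where they do the work, as an engineer would, in place of code of your own. Each camera call takes 0.05 s, during which the arm holds its last target. There are 200 camera calls.

## Working session

There is one attempt and no reset: what is moved stays moved. The work goes in short steps, Python scripts to look and compute and a tool call to move; the robot and the scene stay as the last step left them, time stands still between calls to the robot, and variables do not carry over. Pictures are saved under pics/ and viewed, at most 10 in all, crops included, and the job is handed in when it is done.

Besides the shell and the picture viewer there is one more tool, called by a JSON object that holds its "method" and its "body". jog_arm: Moves the arm, as the interface text tells. Its arguments: {"type":"object","properties":{"increments":{"type":"array","items":{"type":"array","items":{"type":"array","items":{"type":"number"}}}},"force":{"type":"number"}},"required":["increments"]}

```bash
mkdir -p pics; cat > h.py <<'E'
import numpy as np,cv2
from workcell import read_state, viewer, bot
def cloud(name):
    img,d=viewer.read_camera(name); p=viewer.camera_params(name)
    v,u=np.mgrid[:420,:560]
    c=np.stack([(u-p['cx'])/p['fx']*d,(v-p['cy'])/p['fy']*d,d],-1)
    return img,d,(c-p['t'])@p['R']   # R^T (c-t)
E
python3 - <<'E'
from h import *
s=read_state();print(s['time'],s['tool_pos'],s['tcp_rot'],s['wrist_force'])
for n in('top','side'):
    i,d,w=cloud(n);cv2.imwrite(f'pics/{n}0.png',i);np.savez(f'{n}0.npz',i=i,d=d,w=w)
    p=viewer.camera_params(n);print(n,-p['R'].T@p['t'],p['fx'])
E
```

```text
0.0 [ 0.21139402 -0.64044384  0.30254814] [-3.09956884e+00 -4.98288871e-01  4.67822986e-04] [0.21143029 1.10457473 0.5768081 ]
top [ 0.34873342 -0.00893777  1.04290192] 445.791796555247
side [0.05197792 0.65912633 0.77548355] 483.30791787322295
```

View pics/top0.png

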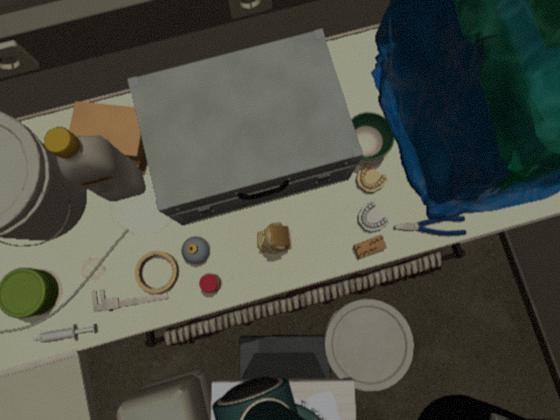

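View pics/side0.png

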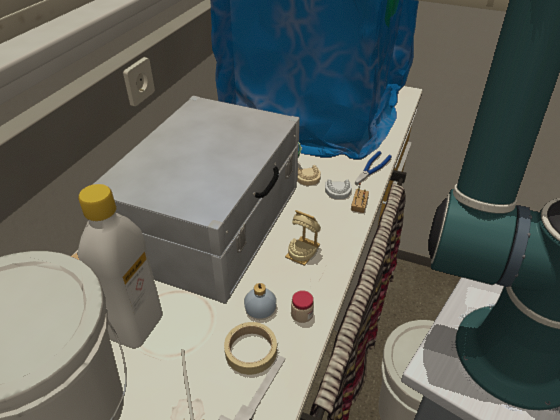

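The articulator is at about (273,238) in the top view and (304,238) in the side view. It stands open, with a big toolbox behind it, the lamp and jar to its left, and the other casts to its right. I'll enlarge both crops and pull the points.

```bash
python3 - <<'E'
from h import *
T=np.load('top0.npz');S=np.load('side0.npz')
a=cv2.resize(T['i'][215:260,245:305],None,fx=8,fy=8,interpolation=cv2.INTER_CUBIC)
b=cv2.resize(S['i'][205:270,280:330],None,fx=6,fy=6,interpolation=cv2.INTER_CUBIC)
c=np.zeros((400,800,3),np.uint8);c[:360,:480]=a;c[:390,490:790]=b
cv2.imwrite('pics/crop.png',c)
np.set_printoptions(precision=3,suppress=True)
for n,D,(r0,r1,c0,c1) in(('top',T,(215,262,245,305)),('side',S,(200,272,275,332))):
    w=D['w'][r0:r1,c0:c1].reshape(-1,3);i=D['i'][r0:r1,c0:c1].reshape(-1,3)
    hsv=cv2.cvtColor(D['i'],cv2.COLOR_BGR2HSV)[r0:r1,c0:c1].reshape(-1,3)
    m=(w[:,2]>.008)&(w[:,2]<.2)&(hsv[:,1]>70)
    p=w[m];print(n,len(p),p.min(0),p.max(0),'table z',np.median(w[:,2][~m]))
    for lo in np.arange(0.0,.14,.01):
        q=p[(p[:,2]>=lo)&(p[:,2]<lo+.01)]
        if len(q)>2:print(round(lo,2),len(q),q.mean(0),q.min(0)[:2],q.max(0)[:2])
E
```

```text
top 767 [ 0.432 -0.02   0.009] [0.493 0.054 0.116] table z -0.0011154621183430882
0.01 96 [0.451 0.036 0.018] [0.432 0.005] [0.487 0.054]
0.02 103 [0.455 0.04  0.024] [0.434 0.01 ] [0.484 0.053]
0.05 17 [ 0.461 -0.017  0.057] [ 0.444 -0.02 ] [ 0.481 -0.014]
0.06 67 [ 0.464 -0.012  0.065] [ 0.434 -0.02 ] [0.491 0.005]
0.07 86 [ 0.462 -0.004  0.075] [ 0.433 -0.011] [0.493 0.024]
0.08 100 [0.461 0.006 0.086] [ 0.434 -0.005] [0.492 0.034]
0.09 130 [0.459 0.016 0.095] [0.436 0.002] [0.49  0.034]
0.1 124 [0.463 0.018 0.104] [0.441 0.008] [0.484 0.031]
0.11 42 [0.46  0.019 0.112] [0.44  0.012] [0.483 0.022]
side 842 [ 0.434 -0.015  0.008] [0.492 0.059 0.116] table z 0.0009143726407545362
0.0 22 [0.453 0.033 0.009] [ 0.435 -0.013] [0.486 0.057]
0.01 213 [0.457 0.029 0.017] [ 0.434 -0.015] [0.492 0.059]
0.02 246 [0.461 0.032 0.023] [ 0.434 -0.015] [0.491 0.058]
0.03 15 [ 0.468 -0.003  0.034] [ 0.451 -0.014] [0.484 0.051]
0.04 8 [ 0.47  -0.01   0.043] [ 0.451 -0.012] [ 0.483 -0.007]
0.06 4 [0.438 0.005 0.067] [0.436 0.   ] [0.44  0.007]
0.07 18 [0.437 0.011 0.076] [0.436 0.001] [0.441 0.021]
0.08 45 [0.447 0.019 0.085] [0.435 0.004] [0.488 0.031]
0.09 111 [0.457 0.026 0.095] [0.437 0.003] [0.488 0.036]
0.1 119 [0.462 0.024 0.104] [0.443 0.013] [0.484 0.034]
0.11 41 [0.464 0.02  0.113] [0.443 0.015] [0.486 0.024]
```

View pics/crop.png

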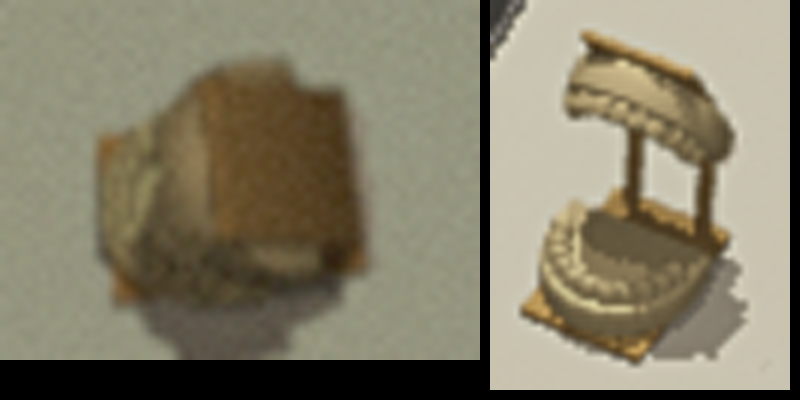

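The crops show the hinge posts on the world -y side, with the front teeth pointing to +y (left in the top view). The brass plate slopes up from about (360,250) to (205,90) in the top crop. Next I'll fit the plate plane and check the clearances.

```bash
python3 - <<'E'
from h import *
np.set_printoptions(precision=4,suppress=True)
T=np.load('top0.npz');S=np.load('side0.npz')
hsv=cv2.cvtColor(T['i'],cv2.COLOR_BGR2HSV)
# plate pixels in the top view: crop (220..350,95..240)/8
r,c=np.mgrid[229:245,273:288]
p=T['w'][r,c].reshape(-1,3);p=p[(p[:,2]>.05)]
m=p.mean(0)
for _ in range(3):
    n=np.linalg.svd(p-m)[2][2];n*=np.sign(n[2]);e=(p-m)@n;p=p[abs(e)<.004];m=p.mean(0)
n=np.linalg.svd(p-m,full_matrices=False)[2][2];n*=np.sign(n[2])
h=np.array([-n[0],-n[1],0]);h/=np.linalg.norm(h)
a=np.arctan2(np.hypot(*n[:2]),n[2]);print('n',n,'mean',m,len(p),'opening',a,'yaw',np.arctan2(h[1],h[0]))
# lower part yaw (base + lower cast) from side view
w=S['w'][200:272,275:332].reshape(-1,3);hs=cv2.cvtColor(S['i'],cv2.COLOR_BGR2HSV)[200:272,275:332].reshape(-1,3)
q=w[(w[:,2]>.006)&(w[:,2]<.028)&(hs[:,1]>70)]
print('low rect',cv2.minAreaRect((q[:,:2]*1000).astype(np.float32)))
w=T['w'][215:262,245:305].reshape(-1,3);hs=hsv[215:262,245:305].reshape(-1,3)
q=w[(w[:,2]>.055)&(w[:,2]<.13)&(hs[:,1]>60)]
# plate u-range along h slope
t=h*np.cos(a)+np.array([0,0,np.sin(a)]);s=np.cross([0,0,1],h)
d=(q-m)@n;pl=q[abs(d)<.004];print('plate along',np.percentile((pl-m)@t,[1,99]),'across',np.percentile((pl-m)@s,[1,99]))
W=T['w'].reshape(-1,3)
for lo,hi in((.08,.15),(.15,.35)):
    k=W[(W[:,2]>lo)&(W[:,2]<hi)&(abs(W[:,1])<.12)&(W[:,0]>.5)&(W[:,0]<.9)];print('box minx',lo,np.percentile(k[:,0],[1,50]),k[:,2].max())
k=W[(W[:,2]>.1)&(W[:,1]<-.15)&(W[:,1]>-.5)&(W[:,0]>.2)];
for y in(-.2,-.3,-.4,-.48):
    kk=k[abs(k[:,1]-y)<.03];print('tall',y,kk[:,0].min())
from scipy.spatial.transform import Rotation as R
print(R.from_rotvec(read_state()['tcp_rot']).as_matrix())
E
```

```text
n [ 0.0971 -0.8335  0.544 ] mean [0.4611 0.0016 0.0875] 240 opening 0.9956413791605585 yaw 1.6867765016734058
low rect ((462.57354736328125, 20.528762817382812), (57.39495086669922, 76.68338012695312), 9.380908012390137)
plate along [-0.0352  0.0323] across [-0.0248  0.019 ]
box minx 0.08 [0.5312 0.5734] 0.14955621482399067
box minx 0.15 [0.5369 0.6981] 0.31174373745690515
tall -0.2 0.751755967401406
tall -0.3 0.47859944246180697
tall -0.4 0.499879562262924
tall -0.48 0.529425262573639
[[ 0.9496  0.3134 -0.0006]
 [ 0.3134 -0.9496  0.002 ]
 [ 0.0001 -0.0021 -1.    ]]
```

{"method": "jog_arm", "body": {"increments": [[[0.71, -0.82, 0, 0, 0, 0, -1], [0.71, -0.82, 0, 0, 0, 0, -1], [0.71, -0.82, 0, 0, 0, 0, -1], [0.71, -0.82, 0, 0, 0, 0, -1], [0.71, -0.82, 0, 0, 0, 0, -1]]], "force": 20}}

```text
time: 0.52
tool_pos: [0.2743, -0.4892, 0.3031]
tcp_rot: [-3.101, -0.498, 0.0]
wrist_force: [-0.2, 0.2, 0.1]
width: 0.297
grip_force: 0.0
```

{"method": "jog_arm", "body": {"increments": [[[0.71, -0.82, 0, 0, 0, 0, -1], [0.71, -0.82, 0, 0, 0, 0, -1], [0.71, -0.82, 0, 0, 0, 0, -1], [0.71, -0.82, 0, 0, 0, 0, -1], [0.71, -0.82, 0, 0, 0, 0, -1]]]}}

```text
time: 0.93
tool_pos: [0.3368, -0.3389, 0.3034]
tcp_rot: [-3.101, -0.498, 0.0]
wrist_force: [0.2, -0.3, 0.4]
width: -0.006
grip_force: 0.0
```

{"method": "jog_arm", "body": {"increments": [[[0.71, -0.82, 0, 0, 0, 0, -1], [0.71, -0.82, 0, 0, 0, 0, -1], [0.71, -0.82, 0, 0, 0, 0, -1], [0.71, -0.82, 0, 0, 0, 0, -1], [0.71, -0.82, 0, 0, 0, 0, -1]]]}}

```text
time: 1.35
tool_pos: [0.3993, -0.1888, 0.3036]
tcp_rot: [-3.102, -0.498, 0.0]
wrist_force: [0.5, 0.3, 0.4]
width: 0.001
grip_force: 0.0
```

{"method": "jog_arm", "body": {"increments": [[[0.7, -0.78, 0.5, 0, 0, 0, -1], [0.7, -0.78, 0.5, 0, 0, 0, -1], [0.7, -0.78, 0.5, 0, 0, 0, -1], [0.7, -0.78, 0.5, 0, 0, 0.8, -1], [0.7, -0.78, 0.5, 0, 0, 0.9, -1]]]}}

```text
time: 1.77
tool_pos: [0.4644, -0.0458, 0.2279]
tcp_rot: [-3.134, -0.215, 0.001]
wrist_force: [0.5, -0.4, 0.8]
width: 0.003
grip_force: 0.0
```

```bash
python3 - <<'E'
from h import *
from scipy.spatial.transform import Rotation as R
np.set_printoptions(precision=4,suppress=True)
s=read_state();print(s['tool_pos'],R.from_rotvec(s['tcp_rot']).as_matrix(),s['wrist_force'])
i,d,w=cloud('side');a=cv2.resize(i[150:280,220:380],None,fx=4,fy=4,interpolation=cv2.INTER_CUBIC);cv2.imwrite('pics/s1.png',a)
# fingertip: lowest non-table points near the tool axis
p=w[150:280,220:380].reshape(-1,3);q=p[(np.hypot(*(p[:,:2]-s['tool_pos'][:2]).T)<.06)&(p[:,2]>.118)]
for lo in np.arange(.12,.22,.01):
    k=q[(q[:,2]>=lo)&(q[:,2]<lo+.01)]
    if len(k):print(round(lo,2),len(k),k.min(0),k.max(0))
E
```

```text
[ 0.4644 -0.0458  0.2279] [[ 0.9906  0.1366 -0.0005]
 [ 0.1366 -0.9906  0.0001]
 [-0.0005 -0.0001 -1.    ]] [ 0.4588 -0.3955  0.7866]
0.15 10 [ 0.4564 -0.0406  0.1568] [ 0.4725 -0.0367  0.1595]
0.16 40 [ 0.4534 -0.0522  0.1601] [ 0.4764 -0.0306  0.1697]
0.17 41 [ 0.4529 -0.0529  0.1704] [ 0.4703 -0.029   0.18  ]
0.18 45 [ 0.4534 -0.0499  0.1803] [ 0.471  -0.0295  0.1893]
0.19 16 [ 0.4518 -0.0581  0.1902] [ 0.4571 -0.0334  0.2   ]
0.2 69 [ 0.4486 -0.0789  0.2002] [ 0.4723 -0.0103  0.2095]
0.21 53 [ 0.4465 -0.088   0.2101] [ 0.4718 -0.0016  0.2195]
```

View pics/s1.png

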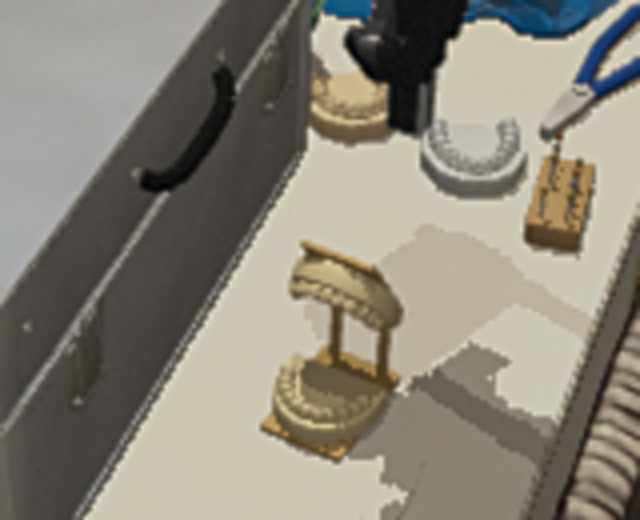

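The shut fingers are at about (410,110) in the crop, behind the plate on the hinge side. They're clear of everything, including the toolbox. Next I'll move in close behind the plate's upper end.

{"method": "jog_arm", "body": {"increments": [[[0.03, -0.18, 0.29, 0, 0, 0, -1], [0.03, -0.18, 0.29, 0, 0, 0, -1], [0.03, -0.18, 0.29, 0, 0, 0, -1], [0.03, -0.18, 0.29, 0, 0, 0, -1], [0.03, -0.18, 0.29, 0, 0, 0, -1]]]}}

```text
time: 2.23
tool_pos: [0.4651, -0.0205, 0.1846]
tcp_rot: [3.134, 0.219, 0.0]
wrist_force: [0.2, 0.4, -0.4]
width: 0.001
grip_force: 0.0
```

{"method": "jog_arm", "body": {"increments": [[[0, -0.07, 0.04, 0, 0, 0, -1], [0, -0.07, 0.04, 0, 0, 0, -1], [0, -0.07, 0.04, 0, 0, 0, -1], [0, -0.07, 0.04, 0, 0, 0, -1], [0, 0, 0, 0, 0, 0, -1]]]}}

```text
time: 2.65
tool_pos: [0.4643, -0.0118, 0.1808]
tcp_rot: [3.134, 0.221, 0.001]
wrist_force: [-0.5, -0.4, 0.4]
width: 0.0
grip_force: 0.0
```

```bash
cat >> h.py <<'E'
def look(tag):
    s=read_state();i,d,w=cloud('side')
    cv2.imwrite(f'pics/{tag}.png',cv2.resize(i[190:280,260:350],None,fx=6,fy=6,interpolation=cv2.INTER_CUBIC))
    H=np.array([.466,-.013,.048]);h=np.array([-.137,.990])
    p=s['tool_pos'];f=(p-H)[:2]@h
    print('t',s['time'],'tip f,z (mm)',f*1000,(p[2]-.073)*1000,'F',s['wrist_force'])
    hs=cv2.cvtColor(i,cv2.COLOR_BGR2HSV)[190:280,260:350].reshape(-1,3);W=w[190:280,260:350].reshape(-1,3)
    m=(hs[:,1]>70)&(W[:,2]>.006)&(W[:,2]<.13)
    lo=W[m&(W[:,2]<.028)];print('low rect',cv2.minAreaRect((lo[:,:2]*1000).astype(np.float32)))
    up=W[m&(W[:,2]>.04)];F=(up-H)[:,:2]@h;a=np.arctan2(up[:,2]-.048,F)
    g=np.hypot(F,up[:,2]-.048)>.03
    print('upper: max angle',np.percentile(a[g],[50,95]) if g.any() else None,'top z',np.percentile(up[:,2],98) if len(up) else None)
E
python3 -c "
from h import *
look('c1')"
```

```text
t 2.65 tip f,z (mm) 1.430745471988878 107.80591096953675 F [-0.48623168 -0.41010692  0.36926457]
low rect ((462.54168701171875, 20.069957733154297), (57.19712829589844, 75.04393005371094), 7.650482654571533)
upper: max angle [0.93378099 1.10766257] top z 0.11551933522687939
```

{"method": "jog_arm", "body": {"increments": [[[0, -0.1, 0.03, 0, 0, 0, -1], [0, -0.1, 0.03, 0, 0, 0, -1], [0, -0.1, 0.03, 0, 0, 0, -1], [0, -0.08, 0.03, 0, 0, 0, -1], [0, -0.08, 0.03, 0, 0, 0, -1]]]}}

```text
time: 3.12
tool_pos: [0.4622, 0.0021, 0.176]
tcp_rot: [-3.134, -0.221, -0.0]
wrist_force: [-0.3, -0.6, -0.8]
width: -0.003
grip_force: 0.0
```

{"method": "jog_arm", "body": {"increments": [[[0, -0.035, 0.02, 0, 0, 0, -1], [0, -0.035, 0.02, 0, 0, 0, -1], [0, -0.035, 0.02, 0, 0, 0, -1], [0, -0.035, 0.02, 0, 0, 0, -1], [0, -0.035, 0.02, 0, 0, 0, -1]]]}}

```text
time: 3.53
tool_pos: [0.4616, 0.007, 0.1731]
tcp_rot: [3.134, 0.221, 0.0]
wrist_force: [-0.2, -0.6, 1.0]
width: 0.0
grip_force: 0.2
```

```bash
python3 -c "
from h import *
look('c2')"
```

```text
t 3.5333 tip f,z (mm) 20.401939681354765 100.09320693455663 F [-0.24061912 -0.6216333   0.95246693]
low rect ((462.9065246582031, 20.312976837158203), (58.484832763671875, 75.15946197509766), 13.425637245178223)
upper: max angle [0.87942421 1.05416354] top z 0.11240785496062754
```

View pics/c2.png

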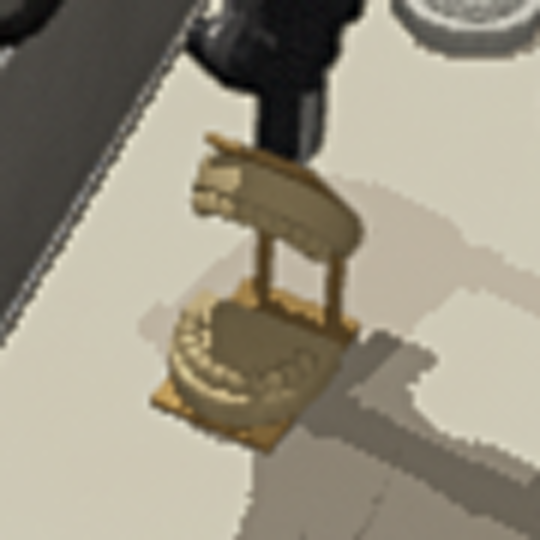

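The fingertips meet the plate near its upper middle, at about (285,158) in the crop. The arm has started to close and the base hasn't moved, so I'll carry on along the arc.

{"method": "jog_arm", "body": {"increments": [[[0, -0.04, 0.02, 0, 0, 0, -1], [0, -0.04, 0.02, 0, 0, 0, -1], [0, -0.04, 0.02, 0, 0, 0, -1], [0, -0.04, 0.02, 0, 0, 0, -1], [0, -0.04, 0.02, 0, 0, 0, -1]]]}}

```text
time: 4.0
tool_pos: [0.4607, 0.013, 0.17]
tcp_rot: [3.134, 0.221, -0.0]
wrist_force: [0.3, -0.7, -0.6]
width: -0.0
grip_force: 0.2
```

{"method": "jog_arm", "body": {"increments": [[[0, -0.03, 0.025, 0, 0, 0, -1], [0, -0.03, 0.025, 0, 0, 0, -1], [0, -0.03, 0.025, 0, 0, 0, -1], [0, -0.03, 0.03, 0, 0, 0, -1], [0, -0.03, 0.03, 0, 0, 0, -1]]]}}

```text
time: 4.42
tool_pos: [0.4601, 0.0175, 0.166]
tcp_rot: [-3.134, -0.221, -0.0]
wrist_force: [0.0, -0.5, 1.1]
width: 0.0
grip_force: 0.2
```

{"method": "jog_arm", "body": {"increments": [[[0, -0.03, 0.03, 0, 0, 0, -1], [0, -0.03, 0.03, 0, 0, 0, -1], [0, -0.03, 0.03, 0, 0, 0, -1], [0, -0.03, 0.03, 0, 0, 0, -1], [0, -0.03, 0.03, 0, 0, 0, -1]]]}}

```text
time: 4.83
tool_pos: [0.4594, 0.0219, 0.1614]
tcp_rot: [3.134, 0.221, 0.0]
wrist_force: [0.1, -0.1, 0.4]
width: -0.002
grip_force: 0.1
```

```bash
python3 -c "
from h import *
look('c3')"
```

```text
t 4.8333 tip f,z (mm) 35.447770475569115 88.4427255993615 F [ 0.05254488 -0.12802763  0.40060658]
low rect ((462.4842529296875, 20.698406219482422), (57.77330780029297, 73.25678253173828), 8.911853790283203)
upper: max angle [0.60685509 0.82636496] top z 0.09867515960424178
```

View pics/c3.png

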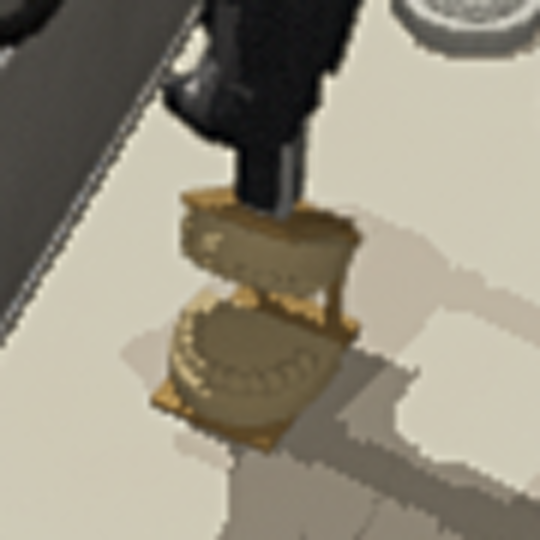

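The arm is down to about 0.6 rad with the fingers still resting on the plate at (270,210), and the base is where it was. I'll continue at the same gentle pace.

{"method": "jog_arm", "body": {"increments": [[[0, -0.03, 0.03, 0, 0, 0, -1], [0, -0.03, 0.03, 0, 0, 0, -1], [0, -0.03, 0.03, 0, 0, 0, -1], [0, -0.03, 0.03, 0, 0, 0, -1], [0, -0.03, 0.04, 0, 0, 0, -1]]]}}

```text
time: 5.3
tool_pos: [0.4588, 0.0264, 0.1567]
tcp_rot: [3.134, 0.221, 0.0]
wrist_force: [-0.2, -0.3, 1.0]
width: 0.002
grip_force: 0.1
```

{"method": "jog_arm", "body": {"increments": [[[0, -0.02, 0.04, 0, 0, 0, -1], [0, -0.02, 0.04, 0, 0, 0, -1], [0, -0.02, 0.04, 0, 0, 0, -1], [0, -0.02, 0.04, 0, 0, 0, -1], [0, -0.02, 0.04, 0, 0, 0, -1]]]}}

```text
time: 5.72
tool_pos: [0.4584, 0.0293, 0.1506]
tcp_rot: [-3.134, -0.221, 0.0]
wrist_force: [0.3, -0.2, -0.2]
width: 0.005
grip_force: 0.1
```

{"method": "jog_arm", "body": {"increments": [[[0, -0.02, 0.04, 0, 0, 0, -1], [0, -0.02, 0.04, 0, 0, 0, -1], [0, -0.02, 0.04, 0, 0, 0, -1], [0, -0.02, 0.04, 0, 0, 0, -1], [0, -0.02, 0.04, 0, 0, 0, -1]]]}}

```text
time: 6.13
tool_pos: [0.458, 0.0322, 0.1446]
tcp_rot: [3.134, 0.221, 0.0]
wrist_force: [-0.5, -0.2, 0.6]
width: 0.0
grip_force: 0.1
```

{"method": "jog_arm", "body": {"increments": [[[0, -0.01, 0.04, 0, 0, 0, -1], [0, -0.01, 0.04, 0, 0, 0, -1], [0, -0.01, 0.04, 0, 0, 0, -1], [0, -0.01, 0.04, 0, 0, 0, -1], [0, -0.01, 0.03, 0, 0, 0, -1]]]}}

```text
time: 6.55
tool_pos: [0.4577, 0.0337, 0.1389]
tcp_rot: [3.134, 0.221, -0.0]
wrist_force: [-0.0, 0.0, -0.0]
width: -0.001
grip_force: 0.0
```

```bash
python3 -c "
from h import *
look('c4')"
```

```text
t 6.55 tip f,z (mm) 47.37144761655596 65.85764314022586 F [-0.04010076  0.0173935  -0.0223511 ]
low rect ((462.380859375, 21.916091918945312), (59.41095733642578, 71.67152404785156), 17.49309730529785)
upper: max angle [0.28968638 0.46174527] top z 0.08175812883122208
```

{"method": "jog_arm", "body": {"increments": [[[0, 0, 0.04, 0, 0, 0, -1], [0, 0, 0.04, 0, 0, 0, -1], [0, 0, 0.04, 0, 0, 0, -1], [0, 0, 0.04, 0, 0, 0, -1], [0, 0, 0.03, 0, 0, 0, -1]]]}}

```text
time: 7.02
tool_pos: [0.4577, 0.0337, 0.1332]
tcp_rot: [-3.134, -0.221, 0.0]
wrist_force: [0.4, -0.4, 0.4]
width: -0.001
grip_force: 0.0
```

{"method": "jog_arm", "body": {"increments": [[[0, 0, 0.02, 0, 0, 0, -1], [0, 0, 0.02, 0, 0, 0, -1], [0, 0, 0.02, 0, 0, 0, -1], [0, 0, 0.01, 0, 0, 0, -1], [0, 0, 0, 0, 0, 0, -1]]]}}

```text
time: 7.43
tool_pos: [0.4577, 0.0337, 0.1312]
tcp_rot: [3.134, 0.221, -0.0]
wrist_force: [0.4, 0.2, 0.2]
width: 0.003
grip_force: 0.0
```

```bash
python3 -c "
from h import *
look('c5')"
```

```text
t 7.4333 tip f,z (mm) 47.3643653007878 58.15891788820697 F [0.43428565 0.21488352 0.24623116]
low rect ((461.5048828125, 22.443937301635742), (56.48806381225586, 70.58145141601562), 8.880859375)
upper: max angle [0.14570654 0.35070524] top z 0.08147279773621821
```

View pics/c5.png

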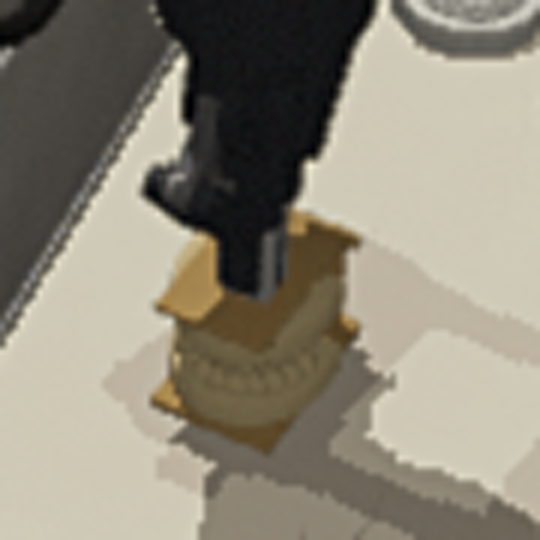

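The plate is nearly level, with the fingertips at about (250,290) just above its middle. I'll press down in small steps and watch the force.

{"method": "jog_arm", "body": {"increments": [[[0, 0, 0.01, 0, 0, 0, -1], [0, 0, 0.01, 0, 0, 0, -1], [0, 0, 0.01, 0, 0, 0, -1], [0, 0, 0.01, 0, 0, 0, -1], [0, 0, 0, 0, 0, 0, -1]]]}}

```text
time: 7.9
tool_pos: [0.4577, 0.0337, 0.13]
tcp_rot: [-3.134, -0.221, 0.0]
wrist_force: [0.8, -0.3, 0.4]
width: -0.0
grip_force: 0.0
```

{"method": "jog_arm", "body": {"increments": [[[0, 0, 0.01, 0, 0, 0, -1], [0, 0, 0.01, 0, 0, 0, -1], [0, 0, 0, 0, 0, 0, -1], [0, 0, 0, 0, 0, 0, -1], [0, 0, 0, 0, 0, 0, -1]]]}}

```text
time: 8.32
tool_pos: [0.4578, 0.0337, 0.1296]
tcp_rot: [-3.134, -0.221, -0.0]
wrist_force: [-1.0, -0.3, 3.0]
width: 0.001
grip_force: 1.4
```

{"method": "jog_arm", "body": {"increments": [[[0, 0, 0.01, 0, 0, 0, -1], [0, 0, 0, 0, 0, 0, -1], [0, 0, 0, 0, 0, 0, -1], [0, 0, 0, 0, 0, 0, -1], [0, 0, 0, 0, 0, 0, -1]]]}}

```text
time: 8.73
tool_pos: [0.4578, 0.0337, 0.1296]
tcp_rot: [-3.134, -0.221, -0.0]
wrist_force: [-2.0, -0.5, 5.0]
width: -0.0
grip_force: 2.8
```

{"method": "jog_arm", "body": {"increments": [[[0, 0, 0, 0, 0, 0, -1], [0, 0, 0, 0, 0, 0, -1], [0, 0, 0, 0, 0, 0, -1], [0, 0, 0, 0, 0, 0, -1], [0, 0, 0, 0, 0, 0, -1]]]}}

```text
time: 9.15
tool_pos: [0.4578, 0.0337, 0.1295]
tcp_rot: [-3.134, -0.221, 0.0]
wrist_force: [-2.0, -0.0, 5.7]
width: 0.002
grip_force: 2.8
```

```bash
python3 -c "
from h import *
look('c6')"
```

```text
t 9.15 tip f,z (mm) 47.35207963328155 56.540673410228464 F [-1.99287138 -0.01532136  5.7179135 ]
low rect ((450.3604736328125, 28.30252456665039), (84.03644561767578, 49.349609375), 54.51004409790039)
upper: max angle [0.14682164 0.46168697] top z 0.10625294556900056
```

View pics/c6.png

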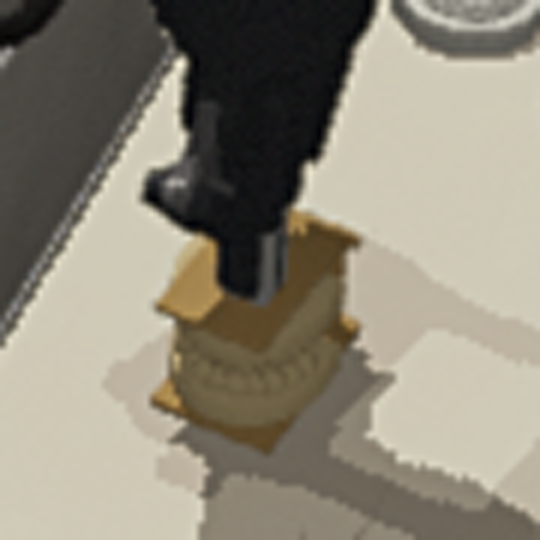

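The casts are closed and the plate is level. The fingertips press near the plate's middle at z ≈ 57 mm with a steady 5–6 N, and the base hasn't shifted.

```bash
python3 -c "
from workcell import bot
print(bot.finish_job())"
```

```text
the job is handed in; nothing more can be done
None
```

The articulator is shut: I swung its upper arm down gently, the upper cast is fully down on the lower one, and the job was handed in with the fingertips still pressing the top plate at about 5–6 N.

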